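Hold a reading probe over a culture dish through the guide bushing

ROBOT

A 6-joint arm with a two-finger parallel gripper is mounted at the origin on a cart in front of the work surface, level with it; the furniture and walls round the work are solid. World frame = base frame: x ahead of the robot, y to its left, z up, the work surface at z = 0. Lengths are in m, angles in rad, forces in N, time in s.
With the tool pointing down it reaches from about 0.3 to 0.85 m from the base axis. Payload 5.4 kg.
Tool frame: the origin (TCP) lies midway between the tips of the shut fingers; the grasp point (between the pads) lies robot.tcp_to_grasp behind it (robot.tcp_to_grasp is the distance from the TCP to the grasp point, in m); z points along the fingers, x is the direction in which the jaws open and shut, and the axes are right-handed (so a half turn about z gives the same grasp; the last joint's range is limited). The gripper opens to 85 mm and grips with 20 to 120 N. Pads are 22 mm wide; open, the fingers measure 114 mm over their backs; the gripper's body (76 mm by 85 mm) begins 54 mm behind the grasp point. The pads swing forward as they close: fully open they stand 13 mm farther back than shut.
Start: joints at [1.111, 0.158, 1.597, -0, 1.386, -0.21], TCP at [0.142, 0.557, 0.231] pointing down, gripper open.
Joint ranges: [-2.91, 2.91], [-0.94, 2.29], [0.18, 2.7], [-1.29, 4.43], [0.17, 2.64], [-3, 3]. Speed limits (rad/s): [2.57, 2.57, 3.14, 3.14, 3.14, 3.14].

INTERFACE

Orientations are given as a unit quaternion [x, y, z, w].
In Python, from rig import robot gives the robot as it stands.
- The arm moves only by the tool jog_arm, never from a script. Its argument "increments" is a list of rows, each an object of numbers: "dx", "dy", "dz": the shift along the world's x, y, z in units of 5 cm (1.0 is 5 cm); "roll": the turn about the world's z in units of pi rad (1.0 is pi rad). A call has 1 to 20 rows; each row shifts and turns the commanded pose from where the row before left it; what a row does not reach is not made up. A row lasts 1/12 s, in which the tool goes at most 41.7 mm and 7.16 degrees, less where a joint would pass 70% of its speed; a pose out of reach is approached as far as the arm can. A call with a number of a shift or a turn outside -1 to 1 is refused whole. A call with a gripper value outside its range is refused whole. "fingers" is the opening, from 0 (shut) to 1 (fully open), set as the call begins (left out, the last holds). The fingers move at their own pace and stop on an object; "newtons" is the grip in N (left out, the last holds). Time passes only in rows, so rows that do not move let the fingers close. It gives the time, the measured TCP pose, the force and the opening at its end, in the units of the state.
- robot.state(): the state, without advancing time (a new reading comes with each control period).
- robot.snapshot(name): name is "side" or "top"; returns (picture, depth): 400x640x3 uint8, blue, green, red; 400x640 float32, m along the optical axis (not along the pixel's ray), 0 where there is no reading.
- robot.camera_info(name): a dict with "fx", "fy", "cx", "cy" (pixels), "T" (4x4, takes a point from camera to world coordinates). Camera axes: x right, y up, looking along -z (the intrinsics and any distortion apply to the point x, -y, -z); pixel columns grow to the right and rows downward; lengths in m; the calibration is good to about 2 mm. A picture is of the moment at which its call begins. camera_info takes no time and is no camera call.
- robot.hand_in(): hands the job in, once; it reports no verdict.
Trained networks look in the newest picture that a camera, given by its name, has taken for a name from the list of things; names that differ only in an ending like _2 or _b are one class to them, and where a whole thing is asked for, a point or a joint stands for the part that bears it (a point fixed in the world has none). Each returns a list of dicts, best first, with "score" (0 to 1); they miss things now and then, are a little off and sometimes report something else, mostly with a low value. They report only what shows in the picture. A call takes as long as a camera call. They do not tell look-alikes from the thing itself.
- robot.find_in(thing, camera): "rect" ([left, top, right, bottom] in pixels, round what is visible of it).
- robot.spot_point(thing, camera): "position" ([column, row] in pixels: a listed point, or the origin of a listed thing).
The state is a dict: "t": time; "joint_pos": joint angles; "joint_vel": joint speeds; "tau": joint torques, N m; "tool_pos": TCP position; "ee_rot": TCP orientation; "ft_force": force on the tool from outside, world axes, zero at the start; "torque": the same for the moment, N m; "gripper_width": finger opening in m.
Only numpy, scipy, OpenCV 4.12 (cv2) and the standard library are available. Lean on these libraries where they do the work, as an engineer would, in place of code of your own. Each camera call takes 0.05 s, during which the arm holds its last target.

TASK

Slide the stage with the culture dish fully home under the guide, then take the longer of the two probes out of the stand and lower it, tip down, through the guide bushing without touching the bore or the dish. Finish while still holding the probe there in the gripper: upright, centred in the bore, still, with its tip about one centimetre above the level of the dish's rim. Leave the shorter probe in the stand and do not disturb the vials and the timer.

Things in the scene. Friction and masses are not known exactly. Their poses are not given: they have to be found in the camera images.
- bore (a point): The guide bushing: a fixed steel sleeve, 40 mm outside, with a vertical through bore of 22 mm, carried by a cross bar (along the fixture's x) on two posts, 156 mm apart, that end 90 mm above the worktop. This point is the centre of the bore's upper mouth, 92 mm above the worktop; the sleeve's lower mouth is at 62 mm. Its axes are the fixture's: z up, y from the bore towards the stage's knob.
- stage (a joint): Travel (m) of the white sliding stage (104 x 185 mm) that carries the culture dish along the fixture: 0 is pulled out, 0.080 is fully home at a stop, with the dish centred under the bore. It moves along the fixture's -y as the value grows; friction about 1.5 N, it stays where it is left.
- stage_knob (a point): Middle height of the upright black push knob at the outer end of the stage: 18 mm in diameter here, its top 66 mm and this point 50 mm above the worktop, the stage plate's top 20 mm above it. With the stage home the knob stands 115 mm from the bore axis along the fixture's +y.
- dish_top (a point): Centre of the shallow culture dish (90 mm across, 15 mm high, fixed on the stage) at the height of its rim, 35 mm above the worktop.
- stand: Fixed grey probe stand, a block 56 x 140 x 65 mm, origin at the centre of its underside. Two upright sockets of 9.6 mm, 55 mm deep, lie in its top on its y axis, 40 mm either side of the centre; a probe stands loosely in each, which in which changes.
- long_probe_grip (a point): Middle of the black handle of the longer probe. The handle is square, 22 x 22 mm and 40 mm tall (the flat sides over its upper 34 mm), its sides along its x and y axes, which start parallel to the stand's; a steel rod of 8 mm diameter and 130 mm length runs down from it (tip 152 mm below this point). In the stand the tip is 10 mm above the worktop and this point at 162 mm. 35 to 70 g. Its z axis runs from the tip up to the handle.
- long_probe_tip (a point): Lower end of the longer probe's rod, on its axis.
- short_probe_grip (a point): Middle of the handle of the shorter probe: the same handle on a rod of 70 mm (tip 92 mm below this point); stands in the other socket with this point 102 mm and its top 123 mm above the worktop. To be left there.
- fixture: The fixed reading fixture (base plate 190 x 270 x 10 mm) with posts, bushing, stage and dish; origin on the worktop, straight below the bore.
- vial_1: Small capped sample vial, 27 mm wide, 56 mm tall, standing behind the fixture; origin at the centre of its underside. Leave alone.
- vial_2: A second vial of the same size near it; origin at the centre of its underside. Leave alone.
- lab_timer: Flat white timer, 58 x 70 x 18 mm, lying near the front edge; origin at the centre of its underside. Leave alone.
Mind the look-alikes: they are no part of the job. Leave any yellow look-alike of the part that bears short_probe_grip alone. Leave any yellow look-alike of the part that bears long_probe_grip alone.

How it is judged:
By the outcome, as a careful person would: the job done as asked, in the order asked, and still so for the second after the job is handed in, while the arm keeps its last pose, push and grip.
It also fails if it takes over 72 s, if anything falls off the work surface, if the arm or the gripper's body presses on something with over 40 N, if the wrist force passes 120 N, or if a joint passes its speed limit or range.

## Working session

There is one attempt and no reset: what is moved stays moved. The work goes in short steps, Python scripts to look and compute and a tool call to move; the robot and the scene stay as the last step left them, time stands still between calls to the robot, and variables do not carry over. Pictures are saved under pics/ and viewed, and the job is handed in when it is done.

Besides the shell and the picture viewer there is one more tool, called in YAML: its name, and indented under it one key for each argument. jog_arm: Moves the arm, as the interface text tells. Its arguments: {"type":"object","properties":{"increments":{"type":"array"},"fingers":{"type":"number"},"newtons":{"type":"number"}},"required":["increments"]}

```bash
mkdir -p pics; ls
python3 - <<'E'
from rig import robot
import cv2
print(robot.state()); print(robot.tcp_to_grasp)
for n in("side","top"):
    p,d=robot.snapshot(n); cv2.imwrite(f"pics/{n}0.png",p)
    print(n,robot.camera_info(n))
    for th in ["bore","stage_knob","dish_top","stand","long_probe_grip","long_probe_tip","short_probe_grip","fixture","vial_1","lab_timer"]:
        print(th,[( [round(float(v)) for v in r["position"]],round(r["score"],2)) for r in robot.spot_point(th,n)][:4])
E
```

```text
pics
{'t': 0.0, 'joint_pos': array([ 1.11090782e+00,  1.59067672e-01,  1.59823844e+00, -1.34681509e-05,
        1.38615888e+00, -2.10059863e-01]), 'joint_vel': array([ 0.00074277,  0.00021524, -0.00036042,  0.00034979, -0.00186614,
        0.00055182]), 'tau': array([-6.18660360e-04, -3.96003306e+01, -3.31429696e+01, -2.88114579e-04,
        8.52177967e-03, -8.09784325e-06]), 'tool_pos': array([0.14189542, 0.55660634, 0.23030331]), 'ee_rot': array([ 7.89694378e-01,  6.13499725e-01, -8.39917690e-04,  4.13517483e-04]), 'ft_force': array([-0.48851232, -0.11763301, -0.7648138 ]), 'torque': array([ 0.01029779,  0.01787761, -0.08603461]), 'gripper_width': 0.08574341754149348}
0.0187
side {'fx': 364.21695616947517, 'fy': 364.21695616947517, 'cx': 323.463354919112, 'cy': 192.82032715098572, 'T': array([[ 0.8663786 ,  0.24899482, -0.43288531,  0.21666218],
       [-0.49934534,  0.4432348 , -0.74444418, -0.67058249],
       [ 0.00650709,  0.86112977,  0.50834355,  0.54181533],
       [ 0.        ,  0.        ,  0.        ,  1.        ]])}
bore [([302, 171], 0.75), ([399, 235], 0.55)]
stage_kno
[... 367 characters left out ...]
 457.1501941923187, 'fy': 457.1501941923187, 'cx': 311.7529820361661, 'cy': 202.12229415528725, 'T': array([[ 0.02127558,  0.9963412 , -0.08277416,  0.48640112],
       [-0.99954161,  0.01941397, -0.02323063, -0.04120346],
       [-0.02153866,  0.08323046,  0.99629753,  1.31239993],
       [ 0.        ,  0.        ,  0.        ,  1.        ]])}
bore [([267, 199], 0.66)]
stage_knob [([208, 185], 0.94)]
dish_top [([248, 195], 0.93), ([362, 152], 0.3)]
stand [([392, 218], 0.91)]
long_probe_grip [([421, 212], 0.59), ([452, 230], 0.53)]
long_probe_tip []
short_probe_grip [([351, 223], 0.39)]
fixture [([273, 199], 0.67)]
vial_1 [([361, 152], 0.69), ([330, 158], 0.42)]
lab_timer [([352, 276], 0.8)]
```

View pics/side0.png

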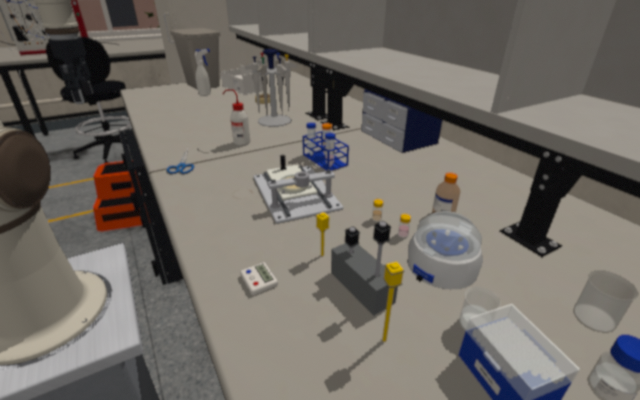

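View pics/top0.png

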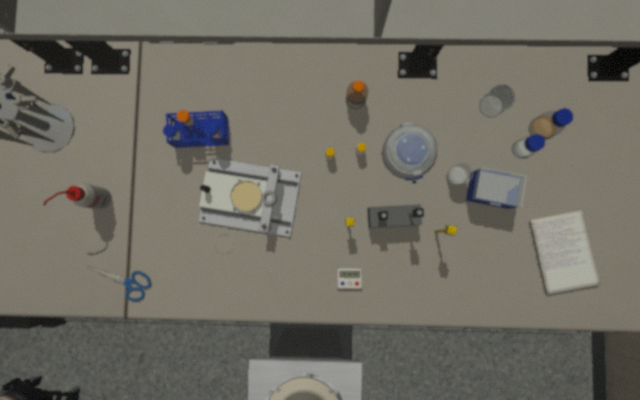

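Run:
```python
import cv2
p=cv2.imread("pics/side0.png")[150:360,240:440]; cv2.imwrite("pics/sc0.png",cv2.resize(p,None,fx=2.85,fy=2.85,interpolation=3))
p=cv2.imread("pics/top0.png")[130:300,180:480]; cv2.imwrite("pics/tc0.png",cv2.resize(p,None,fx=2.66,fy=2.66,interpolation=3))
```

```text
(no output)
```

View pics/sc0.png

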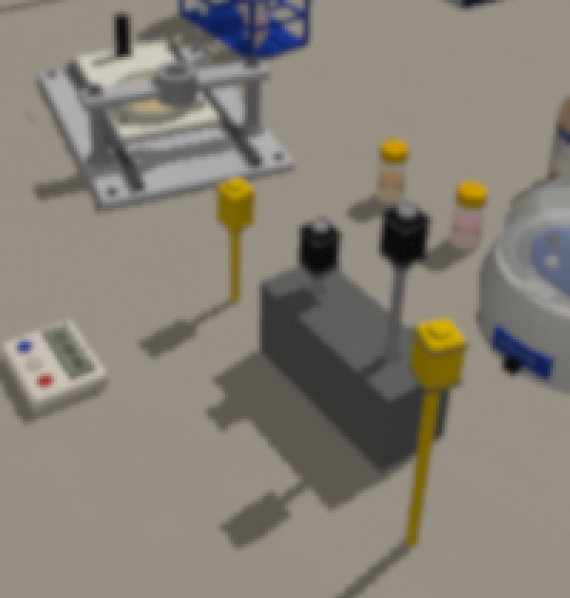

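View pics/tc0.png

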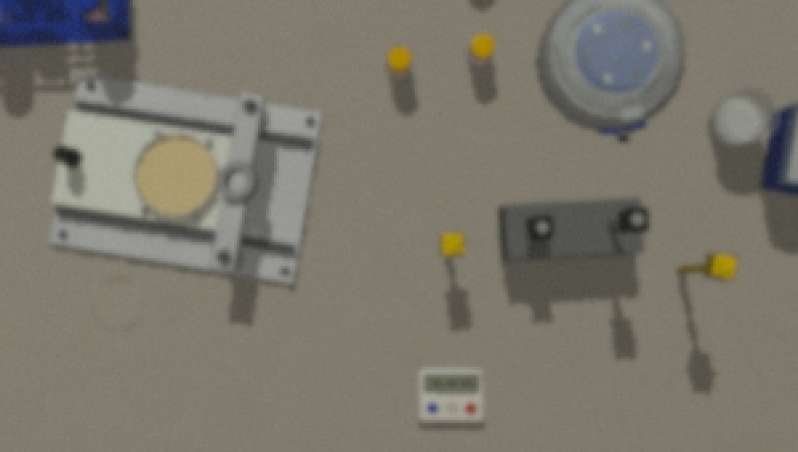

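```bash
cat > h.py <<'E'
from rig import robot
import numpy as np, cv2
def ray(n,uv):
    c=robot.camera_info(n); T=c["T"]
    d=np.array([(uv[0]-c["cx"])/c["fx"],-(uv[1]-c["cy"])/c["fy"],-1.])
    return T[:3,3],T[:3,:3]@d
def plane(n,uv,z):
    o,d=ray(n,uv); return o+d*(z-o[2])/d[2]
def proj(n,P):
    c=robot.camera_info(n); T=c["T"]; q=(np.asarray(P)-T[:3,3])@T[:3,:3]
    return np.array([c["fx"]*q[...,0]/-q[...,2]+c["cx"],c["fy"]*q[...,1]/q[...,2]+c["cy"]]).T
def tri(a,b):
    (o1,d1),(o2,d2)=ray("side",a),ray("top",b)
    s,_,_,_=np.linalg.lstsq(np.stack([d1,-d2],1),o2-o1,rcond=None)
    p,q=o1+s[0]*d1,o2+s[1]*d2
    return (p+q)/2,np.linalg.norm(p-q)
def cloud(n,d):
    c=robot.camera_info(n);T=c["T"]
    v,u=np.mgrid[0:d.shape[0],0:d.shape[1]]
    P=np.stack([(u-c["cx"])/c["fx"]*d,-(v-c["cy"])/c["fy"]*d,-d],-1)
    P=P@T[:3,:3].T+T[:3,3]; P[d==0]=np.nan; return P
E
python3 - <<'E'
from h import *
np.set_printoptions(precision=4,suppress=True)
dd={}
for n in("side","top"):
    p,d=robot.snapshot(n); dd[n]=(p,d); np.savez(f"{n}0.npz",p=p,d=d)
P=cloud("top",dd["top"][1])
for nm,uv,z in [("bore",(269.5,198.8),.092),("knobtop",(205.6,188.3),.066),("dish",(246.5,196.5),.035),("shorttop",(383.7,215.6),.123),("longtop",(418.5,212.5),.183)]:
    u,v=map(round,uv); print(nm,plane("top",uv,z),"depth z patch",P[v-2:v+3,u-2:u+3,2].round(3).tolist()[2])
for nm,a,z in [("bore",(302,177.5),.092),("knobtop",(283,155.5),.066),("shorttop",(352,229),.123),("longtop",(382,224.5),.183)]:
    print("side",nm,plane("side",a,z))
# worktop height check
print(np.nanmedian(P[230:300,180:260,2]), np.nanmedian(cloud("side",dd["side"][1])[290:320,290:320,2]))
# stand top
R=P[190:245,360:435].reshape(-1,3); m=abs(R[:,2]-.065)<.006; r=cv2.minAreaRect(R[m][:,:2].astype(np.float32)); print("stand",r,m.sum())
for n in("side","top"):
    Q=cloud(n,dd[n][1]).reshape(-1,3)
    for nm,c in (("short",(plane("top",(383.7,215.6),.123),.123)),("long",(plane("top",(418.5,212.5),.183),.183))):
        m=(np.hypot(Q[:,0]-c[0][0],Q[:,1]-c[0][1])<.025)&(Q[:,2]>c[1]-.045)
        m2=m&(abs(Q[:,2]-c[1])<.006)
        print(n,nm,m.sum(),m2.sum(),Q[m].mean(0),Q[m2].mean(0),Q[m][:,2].max())
    b=plane("top",(269.5,198.8),.092)
    m=(np.hypot(Q[:,0]-b[0],Q[:,1]-b[1])<.12)&(Q[:,2]>.075)&(Q[:,2]<.1)
    X=Q[m]; c=X.mean(0); _,s,vt=np.linalg.svd(X[:,:2]-c[:2],full_matrices=False); print(n,"bar",c,vt[0],np.degrees(np.arctan2(vt[0][1],vt[0][0])),np.median(X[:,2]))
E
```

```text
bore [0.5945 0.101  0.092 ] depth z patch [0.007, 0.01, 0.009, 0.011, 0.093]
knobtop [0.6225 0.2814 0.066 ] depth z patch [0.064, 0.062, 0.065, 0.049, 0.035]
dish [0.6048 0.1727 0.035 ] depth z patch [0.024, 0.024, 0.03, 0.027, 0.026]
shorttop [ 0.5538 -0.201   0.123 ] depth z patch [0.129, 0.124, 0.126, 0.12, 0.12]
longtop [ 0.5597 -0.2783  0.183 ] depth z patch [0.181, 0.185, 0.185, 0.181, 0.182]
side bore [0.5901 0.0839 0.092 ]
side knobtop [0.6261 0.2852 0.066 ]
side shorttop [ 0.5527 -0.2038  0.123 ]
side longtop [ 0.5559 -0.285   0.183 ]
-0.00048589024547607274 -0.0012347937831560518
stand ((0.5571796298027039, -0.23969882726669312), (0.05590127781033516, 0.14021067321300507), 4.107255458831787) 869
side short 258 64 [ 0.5517 -0.2049  0.1063] [ 0.5536 -0.2016  0.1193] 0.12276003538589259
side long 340 84 [ 0.5569 -0.2844  0.1661] [ 0.5593 -0.2815  0.1792] 0.18281298753762154
side bar [0.5935 0.1008 0.0822] [-0.9894  0.1453] 171.64301300767139 0.08091866629053202
top short 89 59 [ 0.5534 -0.1987  0.1155] [ 0.5549 -0.1998  0.1202] 0.12919954029577174
top long 108 70 [ 0.5597 -0.2772  0.1751] [ 0.5601 -0.2794  0.1803] 0.18824600909482303
top bar [0.5966 0.1048 0.0835] [-0.9901  0.1406] 171.9181879396956 0.08243043925540927
```

Run:
```python
import cv2
p=cv2.imread("pics/side0.png")[150:225,245:350]; cv2.imwrite("pics/sc1.png",cv2.resize(p,None,fx=7.5,fy=7.5,interpolation=2))
p=cv2.imread("pics/top0.png")[150:245,190:310]; cv2.imwrite("pics/tc1.png",cv2.resize(p,None,fx=6,fy=6,interpolation=2))
p=cv2.imread("pics/top0.png")[195:240,360:435]; cv2.imwrite("pics/tc2.png",cv2.resize(p,None,fx=10,fy=10,interpolation=2))
```

```text
(no output)
```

View pics/sc1.png

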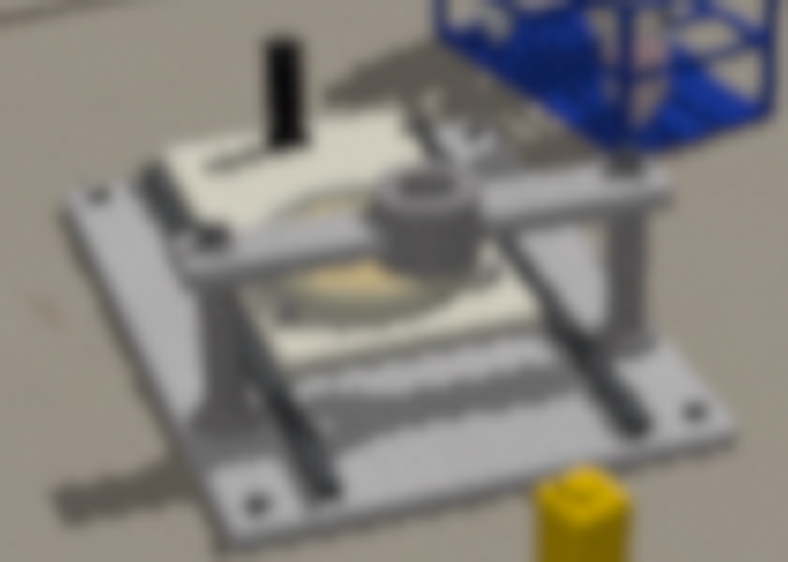

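View pics/tc1.png

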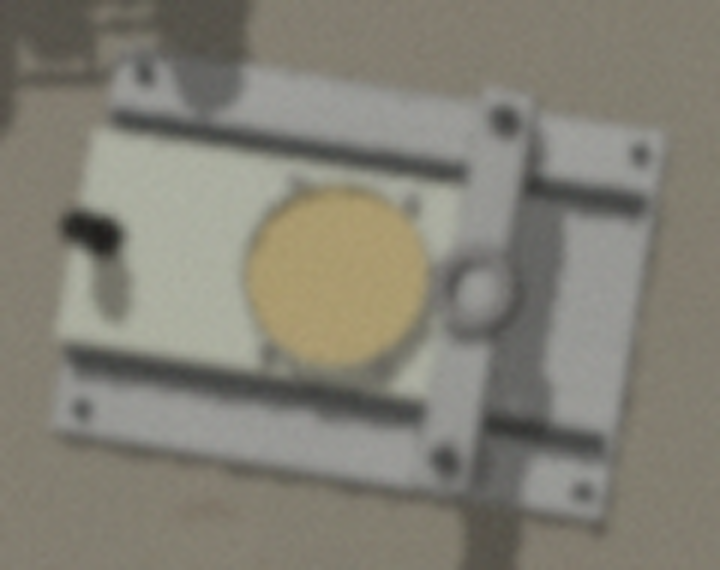

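View pics/tc2.png

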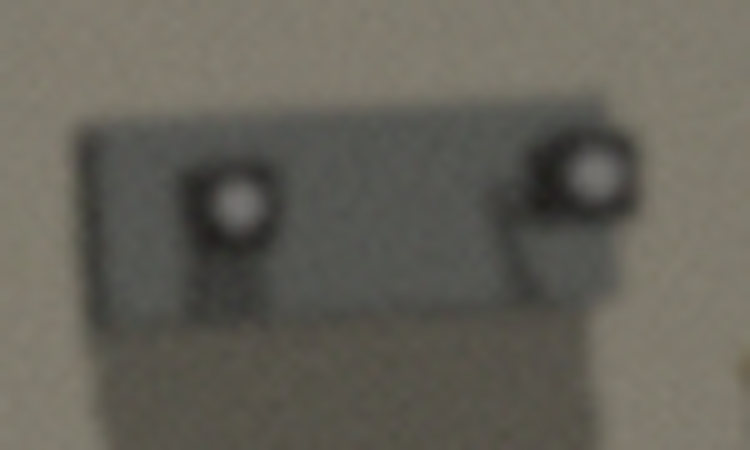

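The top view (6x crop) shows the bore mouth near (269.4, 198.1), the knob top near (205, 188) and the dish at (246, 196).

The probe candidates, as side / top pixels:
- **Black long probe, in the stand:** (382,233) / (419,212)
- **Black short probe, in the stand:** (352,236) / (384,215)
- **Yellow look-alikes, free-standing:** (322,222) / (351,222) and (394,275) / (452,230)

The target is the black probe at the stand's right (-y) end. The enlarged crop shows its rod standing well out of the socket, and depth puts its top at 0.183 m.

Run:
```python
from h import *
np.set_printoptions(precision=4,suppress=True)
print("bore tri",tri((301.2,174.5),(269.4,198.1)),plane("side",(301.2,174.5),.092),plane("top",(269.4,198.1),.092))
print("bolts mid", plane("top",((505+.5)/6-.5+190,(121.5)/6-.5+150),.09),plane("top",((445+.5)/6-.5+190,(460.5)/6-.5+150),.09))
print("long tri",tri((382,224.5),(418.5,212.0)))
print("knob tri",tri((245+284/7.5-.4,150+42/7.5-.4),(190+75/6-.4,150+222/6-.4)))
p,d=robot.snapshot("top"); P=cloud("top",d)
R=P[100:150,160:232].reshape(-1,3); R=R[R[:,2]>.02]; print("rack min x",R[:,0].min(),"y",R[:,1].min(),R[:,1].max(),"z",R[:,2].max())
u=(452,230); print("yellow long", plane("top",u,.183),"short",plane("top",(350,222),.123))
for n,uv in(("bore",(.5945,.101,.092)),("k",(.6225,.2814,.066))): print(n,proj("side",uv))
```

```text
bore tri (array([0.5966, 0.1013, 0.0912]), np.float64(0.0001499137765568056)) [0.596  0.0999 0.092 ] [0.5964 0.1013 0.092 ]
bolts mid [0.6738 0.092  0.09  ] [0.5206 0.1145 0.09  ]
long tri (array([ 0.5612, -0.2793,  0.1777]), np.float64(0.0003594711195181068))
knob tri (array([0.6272, 0.2918, 0.0641]), np.float64(2.5843339087022417e-05))
rack min x 0.7464540949123624 y 0.23620248691192686 0.4013297342605606 z 0.1253254922682745
yellow long [ 0.5184 -0.3601  0.183 ] short [ 0.5354 -0.1139  0.123 ]
bore [300.5307 174.462 ]
k [282.4401 156.192 ]
```

jog_arm:
  increments:
    - {"dx":0.48,"dy":-0.22,"roll":-0.0233}
    - {"dx":0.48,"dy":-0.22,"roll":-0.0233}
    - {"dx":0.48,"dy":-0.22,"roll":-0.0233}
    - {"dx":0.48,"dy":-0.22,"roll":-0.0233}
    - {"dx":0.48,"dy":-0.22,"roll":-0.0233}
    - {"dx":0.48,"dy":-0.22,"roll":-0.0233}
    - {"dx":0.48,"dy":-0.22,"roll":-0.0233}
    - {"dx":0.48,"dy":-0.22,"roll":-0.0233}
    - {"dx":0.48,"dy":-0.22,"roll":-0.0233}
    - {"dx":0.48,"dy":-0.22,"roll":-0.0233}
    - {"dx":0.48,"dy":-0.22,"roll":-0.0233}
    - {"dx":0.48,"dy":-0.22,"roll":-0.0233}
    - {"dx":0.48,"dy":-0.22,"roll":-0.0233}
    - {"dx":0.48,"dy":-0.22,"roll":-0.0233}
    - {"dx":0.48,"dy":-0.22,"roll":-0.0233}
    - {"dx":0.48,"dy":-0.22,"roll":-0.0233}
    - {"dx":0.48,"dy":-0.22,"roll":-0.0233}
    - {"dx":0.48,"dy":-0.22,"roll":-0.0233}
    - {"dx":0.48,"dy":-0.22,"roll":-0.0233}
    - {"dx":0.48,"dy":-0.22,"roll":-0.0233}
  fingers: 0
  newtons: 40

```text
schema error: expected keys dx, dy, dz, roll
```

jog_arm:
  increments:
    - {"dx":0.48,"dy":-0.22,"dz":0,"roll":-0.0233}
    - {"dx":0.48,"dy":-0.22,"dz":0,"roll":-0.0233}
    - {"dx":0.48,"dy":-0.22,"dz":0,"roll":-0.0233}
    - {"dx":0.48,"dy":-0.22,"dz":0,"roll":-0.0233}
    - {"dx":0.48,"dy":-0.22,"dz":0,"roll":-0.0233}
    - {"dx":0.48,"dy":-0.22,"dz":0,"roll":-0.0233}
    - {"dx":0.48,"dy":-0.22,"dz":0,"roll":-0.0233}
    - {"dx":0.48,"dy":-0.22,"dz":0,"roll":-0.0233}
    - {"dx":0.48,"dy":-0.22,"dz":0,"roll":-0.0233}
    - {"dx":0.48,"dy":-0.22,"dz":0,"roll":-0.0233}
    - {"dx":0.48,"dy":-0.22,"dz":0,"roll":-0.0233}
    - {"dx":0.48,"dy":-0.22,"dz":0,"roll":-0.0233}
    - {"dx":0.48,"dy":-0.22,"dz":0,"roll":-0.0233}
    - {"dx":0.48,"dy":-0.22,"dz":0,"roll":-0.0233}
    - {"dx":0.48,"dy":-0.22,"dz":0,"roll":-0.0233}
    - {"dx":0.48,"dy":-0.22,"dz":0,"roll":-0.0233}
    - {"dx":0.48,"dy":-0.22,"dz":0,"roll":-0.0233}
    - {"dx":0.48,"dy":-0.22,"dz":0,"roll":-0.0233}
    - {"dx":0.48,"dy":-0.22,"dz":0,"roll":-0.0233}
    - {"dx":0.48,"dy":-0.22,"dz":0,"roll":-0.0233}
  fingers: 0
  newtons: 40

```text
t: 2.92
tool_pos: [0.6232, 0.3365, 0.2311]
ee_rot: [0.997, -0.073, -0.0, -0.0]
ft_force: [-0.1, -0.0, -0.8]
gripper_width: -0.0002
```

jog_arm:
  increments:
    - {"dx":0.02,"dy":0.02,"dz":-0.38,"roll":0}
    - {"dx":0.02,"dy":0.02,"dz":-0.38,"roll":0}
    - {"dx":0.02,"dy":0.02,"dz":-0.38,"roll":0}
    - {"dx":0.02,"dy":0.02,"dz":-0.38,"roll":0}
    - {"dx":0.02,"dy":0.02,"dz":-0.38,"roll":0}
    - {"dx":0.02,"dy":0.02,"dz":-0.38,"roll":0}
    - {"dx":0.02,"dy":0.02,"dz":-0.38,"roll":0}
    - {"dx":0.02,"dy":0.02,"dz":-0.38,"roll":0}
    - {"dx":0.03,"dy":0.02,"dz":-0.38,"roll":0}
    - {"dx":0.03,"dy":0.02,"dz":-0.38,"roll":0}
    - {"dx":0,"dy":0,"dz":0,"roll":0}
    - {"dx":0,"dy":0,"dz":0,"roll":0}

```text
t: 3.92
tool_pos: [0.6321, 0.3468, 0.0399]
ee_rot: [0.997, -0.071, -0.001, 0.001]
ft_force: [-0.3, -0.2, 0.2]
gripper_width: 0.0003
```

Run:
```python
from h import *
a,_=robot.snapshot("top"); b,_=robot.snapshot("side")
a=cv2.resize(a[130:260,160:320],None,fx=2.5*2,fy=5,interpolation=2)[:,:400*2]
b=cv2.resize(b[130:230,230:350],None,fx=4,fy=4,interpolation=2)
cv2.imwrite("pics/a1.png",cv2.resize(a,(640,520)));cv2.imwrite("pics/b1.png",b)
```

```text
(no output)
```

View pics/b1.png

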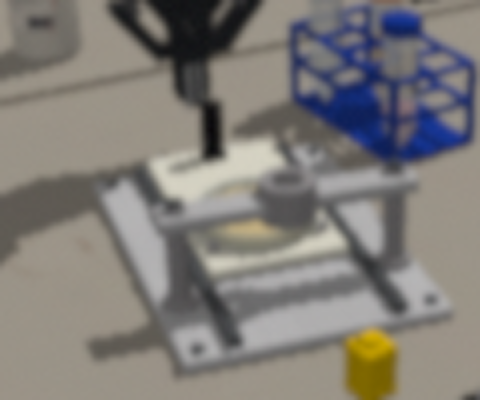

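View pics/a1.png

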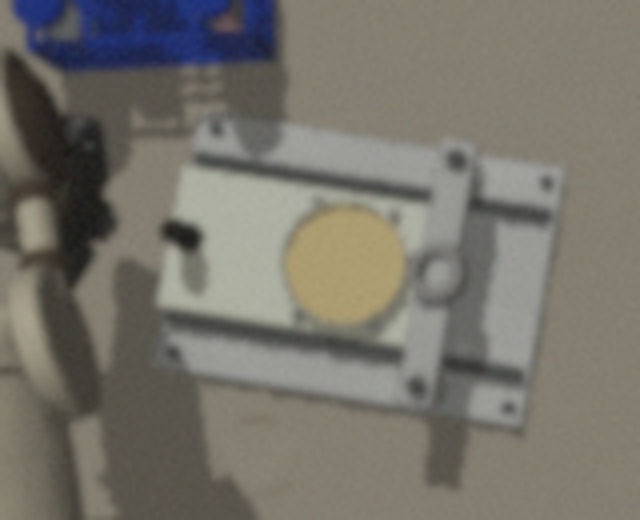

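The gripper stands just outside the knob: in the side crop the fingers are at (190,80) and the knob at (210,130). I'll push the stage along the fixture's -y.

jog_arm:
  increments:
    - {"dx":-0.0145,"dy":-0.099,"dz":0,"roll":0}
    - {"dx":-0.0145,"dy":-0.099,"dz":0,"roll":0}
    - {"dx":-0.0145,"dy":-0.099,"dz":0,"roll":0}
    - {"dx":-0.0145,"dy":-0.099,"dz":0,"roll":0}
    - {"dx":-0.0145,"dy":-0.099,"dz":0,"roll":0}
    - {"dx":-0.0145,"dy":-0.099,"dz":0,"roll":0}
    - {"dx":-0.0145,"dy":-0.099,"dz":0,"roll":0}
    - {"dx":-0.0145,"dy":-0.099,"dz":0,"roll":0}
    - {"dx":-0.0145,"dy":-0.099,"dz":0,"roll":0}
    - {"dx":-0.0145,"dy":-0.099,"dz":0,"roll":0}
    - {"dx":-0.0145,"dy":-0.099,"dz":0,"roll":0}
    - {"dx":-0.0145,"dy":-0.099,"dz":0,"roll":0}
    - {"dx":-0.0145,"dy":-0.099,"dz":0,"roll":0}
    - {"dx":-0.0145,"dy":-0.099,"dz":0,"roll":0}
    - {"dx":-0.0145,"dy":-0.099,"dz":0,"roll":0}
    - {"dx":-0.0145,"dy":-0.099,"dz":0,"roll":0}
    - {"dx":-0.0145,"dy":-0.099,"dz":0,"roll":0}
    - {"dx":-0.0145,"dy":-0.099,"dz":0,"roll":0}
    - {"dx":-0.0145,"dy":-0.099,"dz":0,"roll":0}
    - {"dx":-0.0145,"dy":-0.099,"dz":0,"roll":0}

```text
t: 5.68
tool_pos: [0.6187, 0.2476, 0.0413]
ee_rot: [0.997, -0.071, 0.0, -0.0]
ft_force: [2.0, 2.2, -0.4]
gripper_width: 0.0003
```

jog_arm:
  increments:
    - {"dx":-0.006,"dy":-0.04,"dz":0,"roll":0}
    - {"dx":-0.006,"dy":-0.04,"dz":0,"roll":0}
    - {"dx":-0.006,"dy":-0.04,"dz":0,"roll":0}
    - {"dx":-0.006,"dy":-0.04,"dz":0,"roll":0}
    - {"dx":-0.003,"dy":-0.02,"dz":0,"roll":0}

```text
t: 6.1
tool_pos: [0.6174, 0.2393, 0.0414]
ee_rot: [0.997, -0.072, 0.0, -0.0]
ft_force: [1.9, 4.6, -0.6]
gripper_width: -0.0005
```

jog_arm:
  increments:
    - {"dx":-0.003,"dy":-0.02,"dz":0,"roll":0}
    - {"dx":-0.003,"dy":-0.02,"dz":0,"roll":0}

```text
t: 6.27
tool_pos: [0.6174, 0.2392, 0.0415]
ee_rot: [0.997, -0.072, 0.001, -0.002]
ft_force: [3.8, 10.7, -2.4]
gripper_width: 0.0002
```

jog_arm:
  increments:
    - {"dx":-0.003,"dy":-0.02,"dz":0,"roll":0}

```text
t: 6.35
tool_pos: [0.6174, 0.2391, 0.0416]
ee_rot: [0.997, -0.072, 0.001, -0.003]
ft_force: [5.3, 15.3, -3.4]
gripper_width: -0.0002
```

The stop is reached: the force climbs to 15 N with no further motion. Backing off, lifting, then checking.

jog_arm:
  increments:
    - {"dx":0.01,"dy":0.08,"dz":0,"roll":0}
    - {"dx":0.02,"dy":0.15,"dz":0,"roll":0}
    - {"dx":0.03,"dy":0.2,"dz":0,"roll":0}
    - {"dx":0.03,"dy":0.2,"dz":0,"roll":0}
    - {"dx":0,"dy":0,"dz":0.3,"roll":0}
    - {"dx":0,"dy":0,"dz":0.5,"roll":0}
    - {"dx":0,"dy":0,"dz":0.5,"roll":0}
    - {"dx":0,"dy":0,"dz":0.5,"roll":0}
    - {"dx":0,"dy":0,"dz":0.5,"roll":0}
    - {"dx":0,"dy":0,"dz":0.5,"roll":0}
    - {"dx":0,"dy":0,"dz":0.5,"roll":0}
    - {"dx":0,"dy":0,"dz":0.5,"roll":0}
    - {"dx":0,"dy":0,"dz":0.3,"roll":0}

```text
t: 7.43
tool_pos: [0.6223, 0.2679, 0.2514]
ee_rot: [0.997, -0.071, 0.003, -0.001]
ft_force: [-0.4, -0.3, 0.7]
gripper_width: 0.0001
```

Run:
```python
from h import *
a,_=robot.snapshot("top"); b,_=robot.snapshot("side")
cv2.imwrite("pics/a2f.png",a)
a=cv2.resize(a[150:245,190:310],None,fx=6,fy=6,interpolation=2)
b=cv2.resize(b[130:230,230:350],None,fx=5,fy=5,interpolation=2)
cv2.imwrite("pics/a2.png",a);cv2.imwrite("pics/b2.png",b)
for t in("dish_top","stage_knob","bore"): print(t,robot.spot_point(t,"top")[:1],robot.spot_point(t,"side")[:1])
```

```text
dish_top [{'position': [269.7, 199.5], 'score': 0.81}] [{'position': [304.3, 193.4], 'score': 0.55}]
stage_knob [{'position': [232.1, 191.0], 'score': 0.81}] [{'position': [291.7, 169.9], 'score': 0.85}]
bore [{'position': [269.6, 196.8], 'score': 0.73}] [{'position': [300.1, 168.0], 'score': 0.63}]
```

View pics/b2.png

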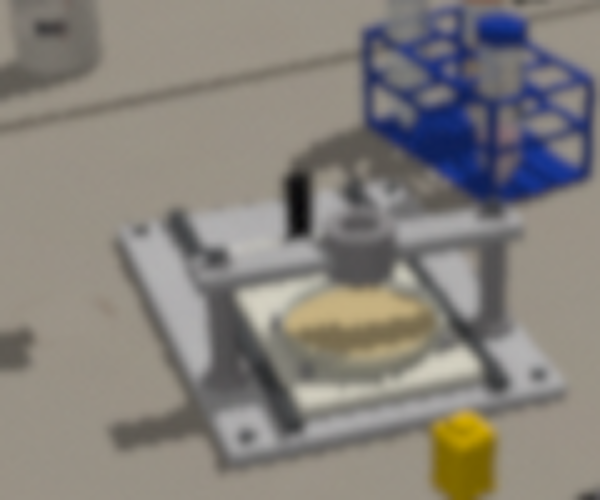

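View pics/a2.png

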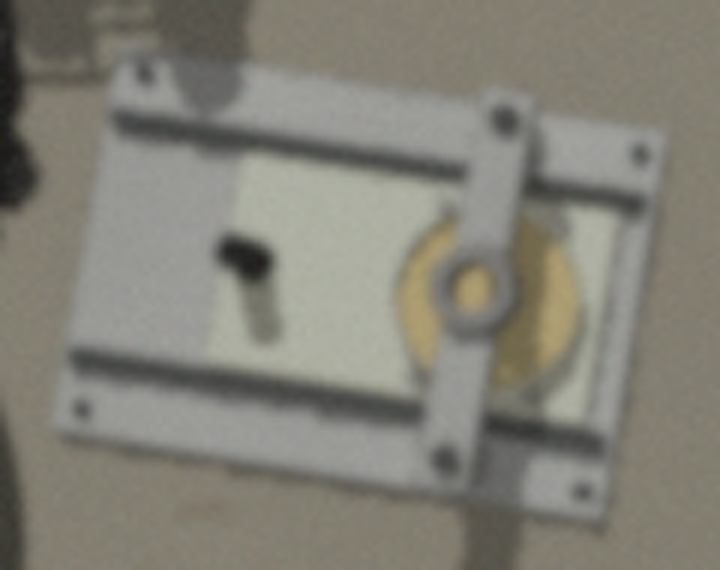

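Run:
```python
from h import *
np.set_printoptions(precision=4,suppress=True)
f=lambda x,y,z:plane("top",((x+.5)/6-.5+190,(y+.5)/6-.5+150),z)
b=f(474.5,290.5,.092); d=f(489,297,.035); k=f(232,246,.066)
g=lambda x,y,z:plane("side",((x+.5)/5-.5+230,(y+.5)/5-.5+130),z)
bs=g(360,220,.092); ds=g(358,322,.035)
print("top bore",b,"dish",d,"knob",k,"|k-b|",np.hypot(*(k-b)[:2]))
print("side bore",bs,"dish",ds)
a=robot.snapshot("top")[0]
h=cv2.cvtColor(a,cv2.COLOR_BGR2HSV)[150:245,190:310]
m=((h[...,0]>12)&(h[...,0]<25)&(h[...,1]>70)).astype(np.uint8)
c=max(cv2.findContours(m,cv2.RETR_EXTERNAL,cv2.CHAIN_APPROX_NONE)[0],key=cv2.contourArea); print(cv2.fitEllipse(cv2.convexHull(c)),cv2.contourArea(c))
e=cv2.minEnclosingCircle(c);print(e,plane("top",(e[0][0]+190,e[0][1]+150),.03))
```

```text
top bore [0.5967 0.1033 0.092 ] dish [0.5989 0.1031 0.035 ] knob [0.6173 0.2185 0.066 ] |k-b| 0.11703069353960305
side bore [0.5992 0.104  0.092 ] dish [0.5923 0.0958 0.035 ]
((88.2187271118164, 50.95819091796875), (12.783734321594238, 26.011634826660156), 8.528433799743652) 173.0
((85.5, 50.5), 12.747649192810059) [0.5955 0.0911 0.03  ]
```

The stage is home: the dish shows centred through the sleeve, and the knob is 117 mm from the bore axis (nominal 115). On to the long black probe.

jog_arm:
  increments:
    - {"dx":-0.062,"dy":-0.548,"dz":0,"roll":0.0035}
    - {"dx":-0.062,"dy":-0.548,"dz":0,"roll":0.0035}
    - {"dx":-0.062,"dy":-0.548,"dz":0,"roll":0.0035}
    - {"dx":-0.062,"dy":-0.548,"dz":0,"roll":0.0035}
    - {"dx":-0.062,"dy":-0.548,"dz":0,"roll":0.0035}
    - {"dx":-0.062,"dy":-0.548,"dz":0,"roll":0.0035}
    - {"dx":-0.062,"dy":-0.548,"dz":0,"roll":0.0035}
    - {"dx":-0.062,"dy":-0.548,"dz":0,"roll":0.0035}
    - {"dx":-0.062,"dy":-0.548,"dz":0,"roll":0.0035}
    - {"dx":-0.062,"dy":-0.548,"dz":0,"roll":0.0035}
    - {"dx":-0.062,"dy":-0.548,"dz":0,"roll":0.0035}
    - {"dx":-0.062,"dy":-0.548,"dz":0,"roll":0.0035}
    - {"dx":-0.062,"dy":-0.548,"dz":0,"roll":0.0035}
    - {"dx":-0.062,"dy":-0.548,"dz":0,"roll":0.0035}
    - {"dx":-0.062,"dy":-0.548,"dz":0,"roll":0.0035}
    - {"dx":-0.062,"dy":-0.548,"dz":0,"roll":0.0035}
    - {"dx":-0.062,"dy":-0.548,"dz":0,"roll":0.0035}
    - {"dx":-0.062,"dy":-0.548,"dz":0,"roll":0.0035}
    - {"dx":-0.062,"dy":-0.548,"dz":0,"roll":0.0035}
    - {"dx":-0.062,"dy":-0.548,"dz":0,"roll":0.0035}
  fingers: 0.65

```text
t: 9.55
tool_pos: [0.5587, -0.2815, 0.2454]
ee_rot: [0.999, 0.039, -0.001, -0.0]
ft_force: [0.2, 0.7, -0.2]
gripper_width: 0.0555
```

jog_arm:
  increments:
    - {"dx":0,"dy":0,"dz":0,"roll":0}
    - {"dx":0,"dy":0,"dz":0,"roll":0}
    - {"dx":0,"dy":0,"dz":0,"roll":0}

```text
t: 9.8
tool_pos: [0.5592, -0.2797, 0.2456]
ee_rot: [0.999, 0.038, -0.0, -0.001]
ft_force: [0.1, -0.2, 0.9]
gripper_width: 0.0557
```

Run:
```python
from h import *
a,_=robot.snapshot("top"); b,_=robot.snapshot("side")
cv2.imwrite("pics/b3.png",cv2.resize(b[150:350,280:460],None,fx=3,fy=3,interpolation=2))
cv2.imwrite("pics/a3.png",cv2.resize(a[150:270,340:480],None,fx=4,fy=4,interpolation=2))
s=robot.state();print(s["tool_pos"],s["ee_rot"],s["ft_force"])
```

```text
[ 0.55950823 -0.27917061  0.24603174] [ 9.99237451e-01  3.90432072e-02 -1.79822569e-04 -3.33407751e-04] [-0.39930565 -0.75762222 -1.1395019 ]
```

View pics/b3.png

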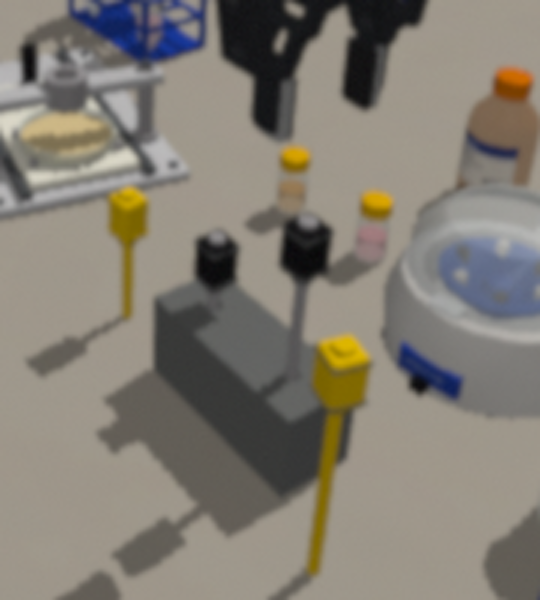

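View pics/a3.png

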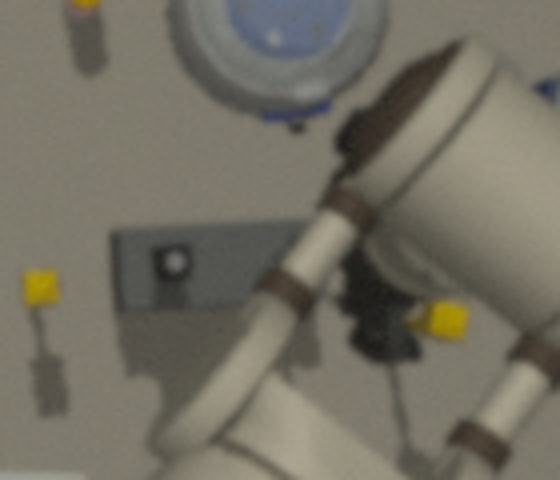

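Run:
```python
from h import *
print(proj("side",[.5595,-.2792,.252]),proj("side",[.5595,-.2792,.246]))
# handle top centre via predicted and nub
print(proj("side",[.5601,-.2796,.188]), (304/3+280,217/3+150), proj("top",[.5601,-.2796,.186]))
```

```text
[385.3181255  187.06915415] [384.9743458  190.28761941]
[382.25219537 219.78396544] (381.3333333333333, 222.33333333333331) [419.28927616 212.28071856]
```

jog_arm:
  increments:
    - {"dx":0.005,"dy":0,"dz":-0.2,"roll":0}
    - {"dx":0.005,"dy":0,"dz":-0.2,"roll":0}
    - {"dx":0,"dy":0,"dz":-0.2,"roll":0}
    - {"dx":0,"dy":0,"dz":-0.2,"roll":0}

```text
t: 10.23
tool_pos: [0.5595, -0.2796, 0.2044]
ee_rot: [0.999, 0.039, -0.001, -0.001]
ft_force: [0.2, -0.0, -0.2]
gripper_width: 0.0555
```

jog_arm:
  increments:
    - {"dx":0.005,"dy":0,"dz":-0.2,"roll":0}
    - {"dx":0,"dy":0,"dz":-0.2,"roll":0}
    - {"dx":0,"dy":0,"dz":-0.2,"roll":0}
    - {"dx":0,"dy":0,"dz":-0.2,"roll":0}
    - {"dx":0,"dy":0,"dz":-0.2,"roll":0}
    - {"dx":0,"dy":0,"dz":-0.15,"roll":0}
    - {"dx":0,"dy":0,"dz":0,"roll":0}
    - {"dx":0,"dy":0,"dz":0,"roll":0}

```text
t: 10.9
tool_pos: [0.5599, -0.2803, 0.1483]
ee_rot: [0.999, 0.038, -0.0, -0.0]
ft_force: [1.0, -0.8, 0.2]
gripper_width: 0.0556
```

Run:
```python
from h import *
b,_=robot.snapshot("side")
cv2.imwrite("pics/b4.png",cv2.resize(b[180:310,320:440],None,fx=4.5,fy=4.5,interpolation=2))
```

```text
(no output)
```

View pics/b4.png

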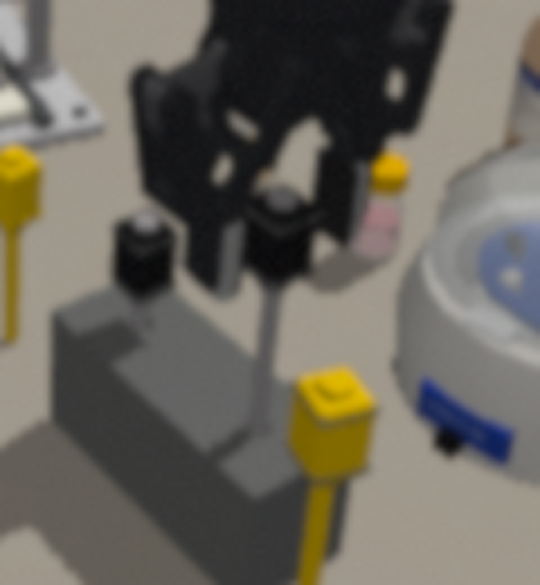

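The handle, at (278,235) in the crop, stands between the fingers. Closing.

jog_arm:
  increments:
    - {"dx":0,"dy":0.01,"dz":-0.04,"roll":0}
    - {"dx":0,"dy":0,"dz":0,"roll":0}
    - {"dx":0,"dy":0,"dz":0,"roll":0}
    - {"dx":0,"dy":0,"dz":0,"roll":0}
    - {"dx":0,"dy":0,"dz":0,"roll":0}
    - {"dx":0,"dy":0,"dz":0,"roll":0}
    - {"dx":0,"dy":0,"dz":0,"roll":0}
    - {"dx":0,"dy":0,"dz":0,"roll":0}
    - {"dx":0,"dy":0,"dz":0,"roll":0}
    - {"dx":0,"dy":0,"dz":0,"roll":0}
  fingers: 0
  newtons: 45

```text
t: 11.78
tool_pos: [0.5604, -0.2801, 0.1473]
ee_rot: [0.999, 0.038, 0.0, 0.0]
ft_force: [1.3, -0.6, 4.0]
gripper_width: 0.0216
```

jog_arm:
  increments:
    - {"dx":0,"dy":0,"dz":0.06,"roll":0}
    - {"dx":0,"dy":0,"dz":0.1,"roll":0}
    - {"dx":0,"dy":0,"dz":0.15,"roll":0}
    - {"dx":0,"dy":0,"dz":0.15,"roll":0}
    - {"dx":0,"dy":0,"dz":0.15,"roll":0}
    - {"dx":0,"dy":0,"dz":0.15,"roll":0}
    - {"dx":0,"dy":0,"dz":0.15,"roll":0}
    - {"dx":0,"dy":0,"dz":0.15,"roll":0}
    - {"dx":0,"dy":0,"dz":0.15,"roll":0}
    - {"dx":0,"dy":0,"dz":0.2,"roll":0}
    - {"dx":0,"dy":0,"dz":0.3,"roll":0}
    - {"dx":0,"dy":0,"dz":0.3,"roll":0}
    - {"dx":0,"dy":0,"dz":0.3,"roll":0}
    - {"dx":0,"dy":0,"dz":0.3,"roll":0}
    - {"dx":0,"dy":0,"dz":0.2,"roll":0}
    - {"dx":0,"dy":0,"dz":0,"roll":0}

```text
t: 13.12
tool_pos: [0.561, -0.2806, 0.2907]
ee_rot: [0.999, 0.038, 0.002, 0.002]
ft_force: [0.4, 0.3, -0.5]
gripper_width: 0.0212
```

Run:
```python
from h import *
b,_=robot.snapshot("side")
cv2.imwrite("pics/b5.png",cv2.resize(b[130:310,300:440],None,fx=3.3,fy=3.3,interpolation=2))
```

```text
(no output)
```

View pics/b5.png

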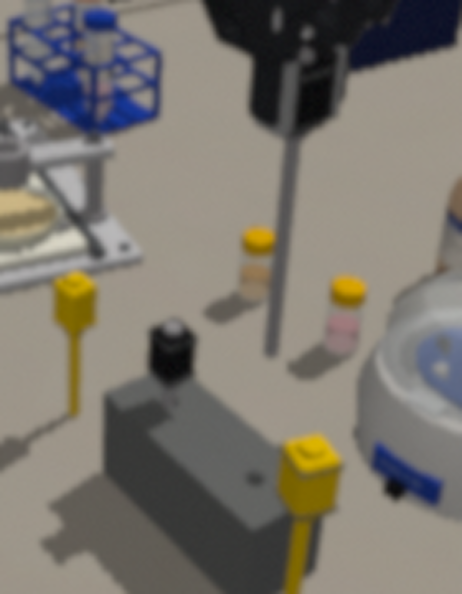

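Run:
```python
from h import *
np.set_printoptions(precision=4,suppress=True)
s=robot.state();t=s["tool_pos"];print(t,s["ee_rot"])
print(proj("side",t-[0,0,.137]),"vs",(271.5/3.3+299.5,354.5/3.3+129.5)); print(proj("side",t-[0,0,.0]),proj("side",t-[0,0,.02]), "rod axis at", (290.5/3.3+299.5,150/3.3+129.5))
print(robot.spot_point("long_probe_tip","side")[:2])
a,d=robot.snapshot("top");b,ds=robot.snapshot("side")
cv2.imwrite("pics/a5.png",cv2.resize(a[150:270,340:480],None,fx=4,fy=4,interpolation=2))
# rod axis in side image: find rod grey centroid per row via depth
P=cloud("side",ds)
m=(np.hypot(P[...,0]-t[0],P[...,1]-t[1])<.03)&(P[...,2]>.145)&(P[...,2]<.275)
v,u=np.nonzero(m)
for r in range(v.min(),v.max()+1,6):
    uu=u[v==r]; print(r,uu.min(),uu.max(),uu.mean(),P[r,uu].mean(0))
```

```text
[ 0.5605 -0.2802  0.2889] [0.9993 0.0385 0.0009 0.0008]
[380.8376 236.8982] vs (381.77272727272725, 236.92424242424244)
[388.4436 166.6566] [387.219  177.9657] rod axis at (387.530303030303, 174.95454545454547)
[{'position': [377.8, 236.3], 'score': 0.94}, {'position': [384.0, 337.7], 'score': 0.91}]
175 387 389 388.0 [ 0.5603 -0.2815  0.2748]
181 384 388 386.0 [ 0.5572 -0.2819  0.265 ]
187 384 388 386.0 [ 0.559  -0.2814  0.2534]
193 383 387 385.0 [ 0.5579 -0.2818  0.2427]
199 382 386 384.0 [ 0.5578 -0.281   0.2309]
205 382 385 383.5 [ 0.5573 -0.282   0.22  ]
211 381 385 383.0 [ 0.5583 -0.2811  0.2073]
217 380 384 382.0 [ 0.5577 -0.2809  0.1953]
223 380 383 381.5 [ 0.5577 -0.2813  0.1832]
229 379 383 381.0 [ 0.5582 -0.2811  0.1703]
235 379 382 380.5 [ 0.5584 -0.2813  0.1575]
```

View pics/a5.png

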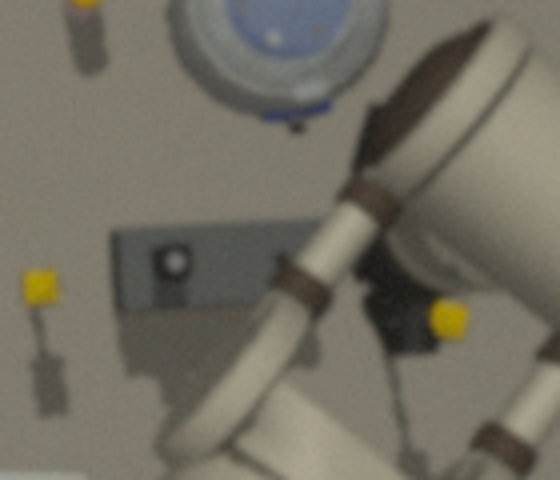

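The rod hangs vertical and in line with the TCP, with the tip about 0.137 m below it. Moving over the bore.

jog_arm:
  increments:
    - {"dx":0.0365,"dy":0.15,"dz":0.04,"roll":0}
    - {"dx":0.0365,"dy":0.3,"dz":0.04,"roll":0}
    - {"dx":0.0365,"dy":0.42,"dz":0.04,"roll":0}
    - {"dx":0.0365,"dy":0.42,"dz":0.04,"roll":0}
    - {"dx":0.0365,"dy":0.42,"dz":0.04,"roll":0}
    - {"dx":0.0365,"dy":0.42,"dz":0,"roll":0}
    - {"dx":0.0365,"dy":0.42,"dz":0,"roll":0}
    - {"dx":0.0365,"dy":0.42,"dz":0,"roll":0}
    - {"dx":0.0365,"dy":0.42,"dz":0,"roll":0}
    - {"dx":0.0365,"dy":0.42,"dz":0,"roll":0}
    - {"dx":0.0365,"dy":0.42,"dz":0,"roll":0}
    - {"dx":0.0365,"dy":0.42,"dz":0,"roll":0}
    - {"dx":0.0365,"dy":0.42,"dz":0,"roll":0}
    - {"dx":0.0365,"dy":0.42,"dz":0,"roll":0}
    - {"dx":0.0365,"dy":0.42,"dz":0,"roll":0}
    - {"dx":0.0365,"dy":0.42,"dz":0,"roll":0}
    - {"dx":0.0365,"dy":0.42,"dz":0,"roll":0}
    - {"dx":0.0365,"dy":0.42,"dz":0,"roll":0}
    - {"dx":0.0365,"dy":0.35,"dz":0,"roll":0}
    - {"dx":0.0365,"dy":0.15,"dz":0,"roll":0}

```text
t: 14.98
tool_pos: [0.5957, 0.1072, 0.2972]
ee_rot: [0.999, 0.04, -0.0, -0.001]
ft_force: [-1.2, 0.1, -0.5]
gripper_width: 0.0213
```

jog_arm:
  increments:
    - {"dx":0,"dy":0,"dz":0,"roll":0}
    - {"dx":0,"dy":0,"dz":0,"roll":0}
    - {"dx":0,"dy":0,"dz":0,"roll":0}

```text
t: 15.23
tool_pos: [0.5964, 0.103, 0.2972]
ee_rot: [0.999, 0.038, -0.0, 0.0]
ft_force: [0.1, 0.0, -1.1]
gripper_width: 0.0213
```

jog_arm:
  increments:
    - {"dx":0,"dy":0,"dz":-0.15,"roll":0}
    - {"dx":0,"dy":0,"dz":-0.2,"roll":0}
    - {"dx":0,"dy":0,"dz":-0.2,"roll":0}
    - {"dx":0,"dy":0,"dz":-0.2,"roll":0}
    - {"dx":0,"dy":0,"dz":-0.2,"roll":0}
    - {"dx":0,"dy":0,"dz":-0.15,"roll":0}
    - {"dx":0,"dy":0,"dz":0,"roll":0}
    - {"dx":0,"dy":0,"dz":0,"roll":0}
    - {"dx":0,"dy":0,"dz":0,"roll":0}

```text
t: 15.98
tool_pos: [0.5969, 0.1037, 0.2428]
ee_rot: [0.999, 0.038, 0.0, 0.0]
ft_force: [-0.2, -0.7, -0.1]
gripper_width: 0.0213
```

Run:
```python
from h import *
np.set_printoptions(precision=4,suppress=True)
a,d=robot.snapshot("top");b,ds=robot.snapshot("side")
cv2.imwrite("pics/b6.png",cv2.resize(b[110:220,250:350],None,fx=6,fy=5.4,interpolation=2))
cv2.imwrite("pics/b6.png",cv2.resize(b[115:215,250:350],None,fx=6,fy=6,interpolation=2))
cv2.imwrite("pics/a6.png",cv2.resize(a[140:260,190:350],None,fx=4,fy=4,interpolation=2))
t=robot.state()["tool_pos"]; print(t); tip=t-[0,0,.137]
print(proj("side",tip),proj("side",[.597,.1033,.092]),proj("side",[t[0],t[1],.092]))
P=cloud("side",ds)
m=(np.hypot(P[...,0]-t[0],P[...,1]-t[1])<.012)&(P[...,2]>.098)&(P[...,2]<.225)
v,u=np.nonzero(m)
for r in range(v.min(),v.max()+1,5):
    uu=u[v==r]; print(r,uu.min(),uu.max(),P[r,uu].mean(0))
```

```text
[0.5971 0.1037 0.2432]
[300.8132 169.0614] [300.9791 173.898 ] [300.9471 173.832 ]
127 299 301 [0.5961 0.0997 0.2243]
132 299 301 [0.5963 0.1007 0.2109]
137 299 301 [0.5961 0.1012 0.1975]
142 299 301 [0.5957 0.1012 0.1841]
147 299 301 [0.5961 0.1028 0.1697]
152 299 302 [0.5969 0.1023 0.1559]
157 300 302 [0.5979 0.1022 0.1416]
162 300 302 [0.5972 0.1016 0.1277]
167 300 302 [0.5975 0.103  0.1125]
```

View pics/b6.png

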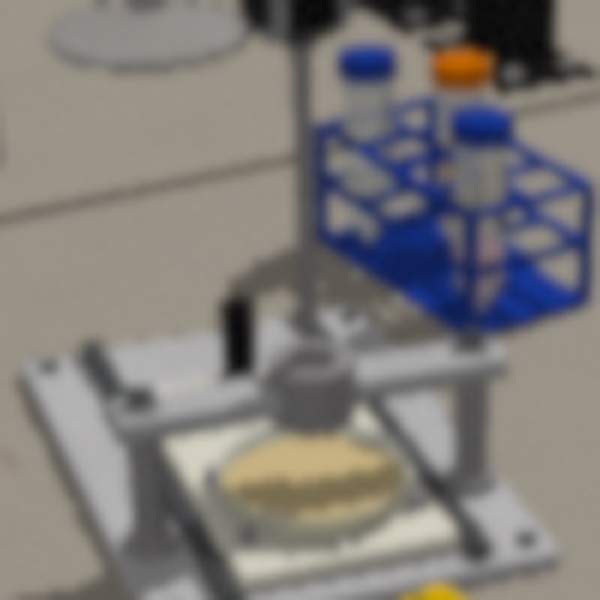

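View pics/a6.png

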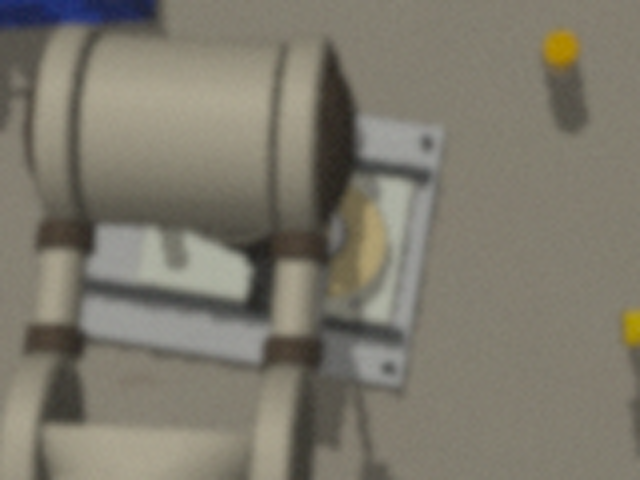

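Run:
```python
from h import *
from scipy.optimize import least_squares
np.set_printoptions(precision=4,suppress=True)
t=robot.state()["tool_pos"]; print(t)
D=[robot.snapshot("side")[1] for _ in range(6)]
d=np.median(D,0); P=cloud("side",d)
def fit(z0,z1,R,rad,shr):
    m=(np.hypot(P[...,0]-.597,P[...,1]-.1033)<rad)&(P[...,2]>z0)&(P[...,2]<z1)
    if shr: m=cv2.erode(m.astype(np.uint8),np.ones((1,3)))>0
    X=P[m][:,:2]
    r=least_squares(lambda c:np.hypot(X[:,0]-c[0],X[:,1]-c[1])-R,[.597,.103],loss="soft_l1",f_scale=.001)
    print(R,len(X),r.x,np.abs(r.fun).mean())
    return r.x
for s in(0,1):
  fit(.110,.2,.004,.012,s); fit(.064,.077,.020,.026,s)
z=np.load("side0.npz")["d"]
```

```text
[0.5971 0.1037 0.2432]
0.004 100 [0.5979 0.1043] 0.00046051982267046707
0.02 66 [0.5988 0.106 ] 0.0012897380909419243
0.004 35 [0.5992 0.1033] 0.0007284786722769847
0.02 52 [0.5987 0.1062] 0.0009581828253261728
```

jog_arm:
  increments:
    - {"dx":0.01,"dy":0.01,"dz":-0.05,"roll":0}
    - {"dx":0,"dy":0,"dz":-0.1,"roll":0}
    - {"dx":0,"dy":0,"dz":-0.1,"roll":0}
    - {"dx":0,"dy":0,"dz":-0.1,"roll":0}
    - {"dx":0,"dy":0,"dz":-0.1,"roll":0}
    - {"dx":0,"dy":0,"dz":-0.1,"roll":0}
    - {"dx":0,"dy":0,"dz":0,"roll":0}
    - {"dx":0,"dy":0,"dz":0,"roll":0}

```text
t: 17.05
tool_pos: [0.5968, 0.1041, 0.2142]
ee_rot: [0.999, 0.038, -0.001, -0.0]
ft_force: [0.1, 0.1, 0.2]
gripper_width: 0.0214
```

jog_arm:
  increments:
    - {"dx":0,"dy":0,"dz":-0.1,"roll":0}
    - {"dx":0,"dy":0,"dz":-0.1,"roll":0}
    - {"dx":0,"dy":0,"dz":-0.1,"roll":0}
    - {"dx":0,"dy":0,"dz":-0.1,"roll":0}
    - {"dx":0,"dy":0,"dz":-0.1,"roll":0}
    - {"dx":0,"dy":0,"dz":-0.1,"roll":0}
    - {"dx":0,"dy":0,"dz":0,"roll":0}
    - {"dx":0,"dy":0,"dz":0,"roll":0}
    - {"dx":0,"dy":0,"dz":0,"roll":0}
    - {"dx":0,"dy":0,"dz":0,"roll":0}

```text
t: 17.88
tool_pos: [0.5974, 0.1041, 0.1853]
ee_rot: [0.999, 0.038, 0.0, 0.0]
ft_force: [0.1, -0.8, 0.0]
gripper_width: 0.0211
```

Run:
```python
from h import *
np.set_printoptions(precision=4,suppress=True)
b,ds=robot.snapshot("side");a,_=robot.snapshot("top")
cv2.imwrite("pics/b7.png",cv2.resize(b[130:215,265:340],None,fx=7,fy=7,interpolation=2))
cv2.imwrite("pics/a7.png",cv2.resize(a[140:260,190:350],None,fx=4,fy=4,interpolation=2))
s=robot.state();t=s["tool_pos"];print(t,s["ee_rot"],s["ft_force"],np.abs(s["joint_vel"]).max())
for q in([t[0],t[1],t[2]-.137],[t[0],t[1],.062],[.597,.1035,.092]): p=proj("side",q); print(p,(p-[265,130]+.5)*7)
```

```text
[0.5973 0.1041 0.1852] [0.9993 0.0385 0.0004 0.    ] [ 0.2484  0.2834 -0.3364] 0.00239662759139113
[301.3539 188.0035] [257.9776 409.5243]
[301.23   183.5871] [257.1102 378.6095]
[300.945  173.8676] [255.1153 310.5734]
```

View pics/b7.png

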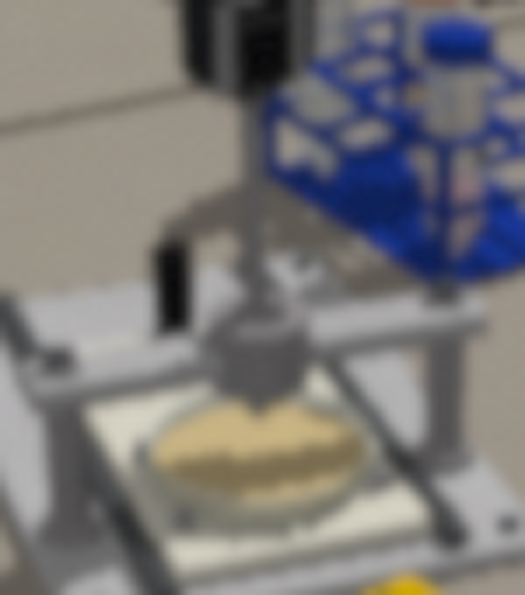

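View pics/a7.png

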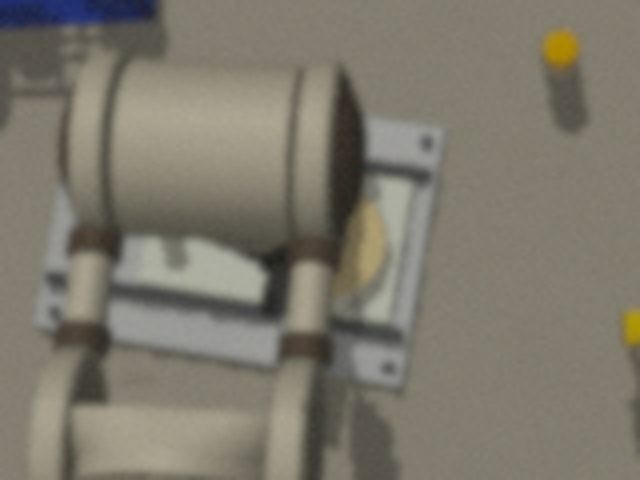

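The tip shows just below the sleeve at (258,411) in the crop, against a prediction of (258,409.5), with no contact force. Lowering the last 3 mm.

jog_arm:
  increments:
    - {"dx":0,"dy":0,"dz":-0.03,"roll":0}
    - {"dx":0,"dy":0,"dz":-0.03,"roll":0}
    - {"dx":0,"dy":0,"dz":0,"roll":0}
    - {"dx":0,"dy":0,"dz":0,"roll":0}
    - {"dx":0,"dy":0,"dz":0,"roll":0}
    - {"dx":0,"dy":0,"dz":0,"roll":0}
    - {"dx":0,"dy":0,"dz":0,"roll":0}
    - {"dx":0,"dy":0,"dz":0,"roll":0}

```text
t: 18.65
tool_pos: [0.5972, 0.1041, 0.1819]
ee_rot: [0.999, 0.038, 0.0, 0.0]
ft_force: [-0.4, -0.1, -0.6]
gripper_width: 0.0214
```

Run:
```python
from h import *
np.set_printoptions(precision=4,suppress=True)
b,ds=robot.snapshot("side")
cv2.imwrite("pics/b8.png",cv2.resize(b[160:205,275:330],None,fx=12,fy=12,interpolation=2))
cv2.imwrite("pics/b8f.png",b)
s=robot.state();t=s["tool_pos"];print(t,s["ee_rot"],s["ft_force"],np.abs(s["joint_vel"]).max())
p=proj("side",[t[0],t[1],t[2]-.137]); print(p,(p-[275,160]+.5)*12, robot.spot_point("long_probe_tip","side")[:2])
```

```text
[0.5971 0.1041 0.1818] [0.9993 0.0385 0.     0.    ] [ 0.1851  0.4962 -0.594 ] 0.0013548103806323155
[301.3098 189.0992] [321.7176 355.1906] [{'position': [384.2, 339.6], 'score': 0.57}]
```

View pics/b8.png

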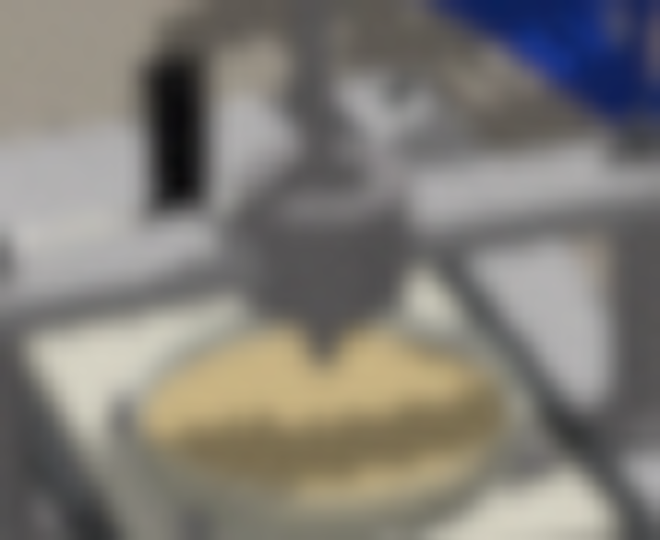

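View pics/b8f.png

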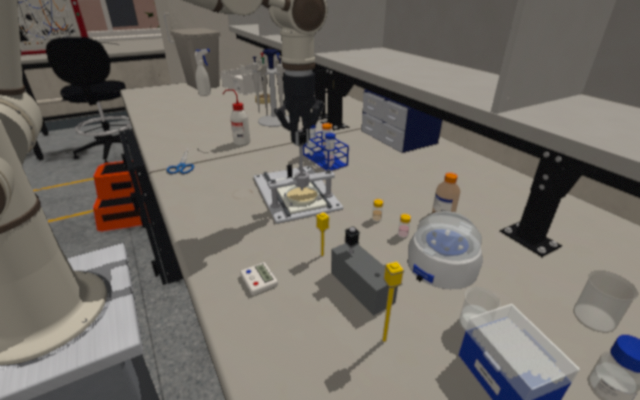

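```bash
python3 -c "
from rig import robot
print(robot.hand_in())"
```

```text
the job is handed in; nothing more can be done
None
```

I pushed the stage home, took the long black probe out of the stand and lowered it through the bushing. I handed in after about 19 s of robot time, with the gripper still holding the probe.

**Stage:** It is against its stop; the force rose to about 15 N with no further motion. In the top view the dish sits centred under the bore, and the knob measures 117 mm from the bore axis (nominal 115).

**Probe position:** It is upright and still (joint speeds about 0.001 rad/s). The tip is about 45 mm above the worktop, 1 cm above the dish rim, and shows just below the sleeve in the side view.

**Centring:** Sideways in the side view, the rod lines up with the sleeve centre to within about 1 mm. Bore-centre estimates from the top and side cameras differed by about 2–3 mm, mostly along the side camera's viewing direction. I placed the rod within about 1 mm of the top-view estimate; the radial clearance is 7 mm.

**Contact:** Wrist-force readings stayed at noise level (under 1 N) at the checks made while lowering, so I saw no sign of touching the bore or dish.

**Failed check:** In the final picture the tip detector did not find the held tip. It reported only the yellow look-alike, so the tip height comes from the arm's position and my own reading of the picture.

**Other items:** The short probe, both vials, the timer and both yellow look-alikes appear undisturbed in the last picture.

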